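# Stand the chopping board up at the free end of the rack

### The arm

A 6-joint arm with a two-finger parallel gripper is mounted at the origin on the work surface. World frame = base frame: x ahead of the robot, y to its left, z up, the work surface at z = 0. Lengths are in m, angles in rad, forces in N, time in s.
With the tool pointing down it reaches from about 0.25 to 0.725 m from the base axis. Payload 4 kg.
Tool frame: the origin (TCP) lies midway between the tips of the shut fingers; the grasp point (between the pads) lies 19 mm behind it (bot.grip_depth is the distance from the TCP to the grasp point, in m); z points along the fingers, y is the line along which they close (so a half turn about z gives the same grasp; the last joint's range is limited). The gripper opens to 85 mm and grips with 20 to 120 N. Pads are 22 mm wide; open, the fingers measure 114 mm over their backs; the gripper's body (76 mm by 85 mm) begins 54 mm behind the grasp point. The pads swing forward as they close: fully open they stand 13 mm farther back than shut.
Start: joints at [-1.119, 0.241, 0.005, 1.335, 0, 1.571], TCP at [0.218, -0.45, 0.2] pointing down, gripper open.
Joint ranges: [-2.72, 2.72], [-1.05, 1.87], [-1.09, 1.28], [-1.99, 2.15], [-1.42, 1.44], [-3.14, 3.14]. Speed limits (rad/s): [2.79, 2.79, 3.14, 3.14, 3.14, 3.14].

### API

Orientations are given as a unit quaternion [x, y, z, w].
In Python, from workcell import bot gives the robot as it stands.
- The arm moves only by the shell command python3 -m creep 'ROWS'. ROWS is JSON, one flat list of numbers, 5 for each row, row after row: the shift along the world's x, y, z in m, then the turn about the world's z in rad, then the finger opening in m, from 0 to 0.0854. In form: [x, y, z, twist, claw, x, y, z, twist, claw, ...]. A call has 1 to 10 rows; each row is the pose to reach, as a shift and turn from the pose commanded when the call began; what a row does not reach only later rows make up. A row lasts 1/12 s, in which the tool goes at most 41.7 mm and 7.16 degrees, less where a joint would pass 70% of its speed; a pose out of reach is approached as far as the arm can. A call with a gripper value outside its range is refused whole. The fingers move at their own pace and stop on an object; the grip force is fixed at half the most. Time passes only in rows, so rows that repeat a pose let the fingers close. It gives the time, the measured TCP pose, the force, the opening and the grip force at its end, in the units of the state.
- bot.get_obs(): the state, without advancing time (a new reading comes with each control period).
- bot.camera(name): name is "scene" or "top"; returns a dict with "pixels" (384x512x3 uint8, red, green, blue), "camera_matrix" (3x3 intrinsics, pixels), "extrinsics" (4x4, takes a point from world to camera coordinates). Camera axes: x right, y down, z forward; pixel columns grow to the right and rows downward; lengths in m; the calibration is good to about 2 mm. A picture is of the moment at which its call begins. There is no depth.
- bot.job_done(): hands the job in; it is judged then, once.
Trained networks look in the newest picture that a camera, given by its name, has taken for a name from the list of things; names that differ only in an ending like _2 or _b are one class to them, and where a whole thing is asked for, a point or a joint stands for the part that bears it (a point fixed in the world has none). Each returns a list of dicts, best first, with "score" (0 to 1); they miss things now and then, are a little off and sometimes report something else, mostly with a low value. They report only what shows in the picture. A call takes as long as a camera call.
- bot.look_for(camera, thing): "centre" ([column, row] as shares, 0 to 1, of the picture: columns of its width, rows of its height, amid what is visible of it).
- bot.place_of(camera, thing): "centre" ([column, row] as shares, 0 to 1, of the picture: columns of its width, rows of its height: a listed point, or the origin of a listed thing).
The state is a dict: "clock": time; "joint_pos": joint angles; "joint_vel": joint speeds; "tau": joint torques, N m; "eef_pos": TCP position; "tool_rot": TCP orientation; "ft_force": force on the tool from outside, world axes, zero at the start; "ft_torque": the same for the moment, N m; "grip_width": finger opening in m; "grasp_force": force on a finger pad.
Only numpy, scipy, OpenCV 4.12 (cv2) and the standard library are available. Lean on these libraries where they do the work, as an engineer would, in place of code of your own. Each camera call takes 0.05 s, during which the arm holds its last target. There are 200 camera calls.

### The job

The white chopping board is lying flat across the upturned steel pan. Stand it up on a long edge on the counter, between the pan and an end plate of the rack, leaning back squarely and flat against that plate with its foot pushed right home against the plate. Use whichever end is not already taken up by the tin; leave the tin, the bowl and the bottles where they are.

Things in the scene. Friction and masses are not known exactly. Their poses are not given: they have to be found in the camera images.
- rack: Fixed rack. Origin on the counter at its centre, z up. Middle: upturned metal pan, top face 160 (x) by 90 (y) mm, 65 mm above the counter; rim 176 by 108 mm, 6 mm high. Each end (+y, -y): a steel plate leaning out 12 degrees, 96 mm from the rim. The ends are alike, but a 1 mm black mat (no obstacle) lies in the one without the tin. Two rods at x = +-125 mm, 8 mm high.
- plate_left (a point): Middle of the foot of the inner face of the end plate on the rack's +y side: rack frame y = +150 mm, on the counter. From there the plate leans outward by 0.21 rad; 160 mm wide along x, 108 mm high, 4 mm thick.
- plate_right (a point): Middle of the foot of the inner face of the end plate on the rack's -y side: rack frame y = -150 mm, on the counter. From there the plate leans outward by 0.21 rad; 160 mm wide along x, 108 mm high, 4 mm thick.
- board: Loose white plastic chopping board, 200 (its x) by 160 (its y) by 20 (its z) mm, 0.35 to 0.65 kg, lying flat across the pan at the start with its two long edges (those along its x) overhanging the pan. Origin at the centre of its underside, z out of its upper face.
- board_center (a point): The middle of the board (10 mm above its origin along its z). With the board flat against a plate it is 80 mm above the counter and 157 mm from the rack's middle along y.
- tin: Low round tin, 80 mm across and 50 mm high, standing on the counter in the space at one end of the rack, partly beneath the board's overhang. Origin at the centre of its underside.
- bowl: White bowl, 130 mm across, 50 mm high, on the counter to one side. Origin at the centre of its underside.
- sauce_bottle: Upright sauce bottle, 64 mm across, 190 mm high. Origin at the centre of its underside.
- squeeze_bottle: Upright squeeze bottle, 60 mm across, 170 mm high. Origin at the centre of its underside.

How it is judged:
On the way:
1. the board is tipped up out of the flat (angle between board's own z axis and vertical above 0.35 rad), for 0.1 s.
At the end, for the whole second after the job is handed in: The board rests on a long edge on the counter, leaning outward within 4 degrees of the plate's slope (12 degrees) and within 8 degrees of parallel with it, its middle within 10 mm of where it is when flat against the plate and 80 mm of its middle along it; tin within 20 mm of its start ((angle between board's own z axis and vertical between 1.711 and 1.856 rad or angle between board's own z axis and vertical between 1.286 and 1.431 rad) and height (world z) of board_center between 0.072 and 0.088 m and x of board_center in the frame of rack between -0.08 and 0.08 m and angle between the x axis of board and the x axis of rack, either way round below 0.14 rad and (y of board_center in the frame of rack between 0.145 and 0.167 m or y of board_center in the frame of rack between -0.167 and -0.145 m) and linear speed of board below 0.02 m/s and angular speed of board below 0.1 rad/s and distance of tin from where it was at the start of the episode below 0.02 m); the robot touches nothing.
It fails at once if the tin is pushed more than 20 mm or tipped over (distance of tin from where it was at the start of the episode above 0.02 m or angle between tin's own z axis and vertical above 0.4 rad).
It fails at once if the bowl or a bottle is moved more than 30 mm (distance of any of bowl, sauce_bottle, squeeze_bottle from where it was at the start of the episode above 0.03 m).
It also fails if it takes over 58 s, if anything falls off the work surface, if the arm or the gripper's body presses on something with over 40 N, if the wrist force passes 120 N, or if a joint passes its speed limit or range.

## Working session

There is one attempt and no reset: what is moved stays moved. The work goes in short steps, Python scripts to look and compute and a shell command to move; the robot and the scene stay as the last step left them, time stands still between calls to the robot, and variables do not carry over. Pictures are saved under pics/ and viewed, at most 10 in all, crops included, and the job is handed in when it is done.

```bash
mkdir -p pics; cat > h.py <<'E'
import numpy as np,cv2
from workcell import bot
def shot(cam,fn=None):
    c=bot.camera(cam)
    if fn: cv2.imwrite('pics/'+fn,cv2.cvtColor(c['pixels'],cv2.COLOR_RGB2BGR))
    return c
def ray(c,uv,z):
    K=np.array(c['camera_matrix']);T=np.array(c['extrinsics']);R=T[:3,:3];t=T[:3,3]
    o=-R.T@t;d=R.T@np.linalg.solve(K,[uv[0],uv[1],1]);return o+d*(z-o[2])/d[2]
def proj(c,p):
    K=np.array(c['camera_matrix']);T=np.array(c['extrinsics']);q=K@(T[:3,:3]@np.array(p)+T[:3,3]);return q[:2]/q[2]
E
python3 - <<'E'
from h import *
for cam in ['top','scene']:
    c=shot(cam,cam+'0.png')
    T=np.array(c['extrinsics']);print(cam,(-T[:3,:3].T@T[:3,3]).round(3))
    for th,z in dict(rack=0,plate_left=0,plate_right=0,board=.065,board_center=.075,tin=0,bowl=0,sauce_bottle=0,squeeze_bottle=0).items():
        for r in bot.place_of(cam,th)[:2]:
            uv=np.array(r['centre'])*[512,384]
            print(th,round(r['score'],2),uv.round(1),ray(c,uv,z).round(3))
o=bot.get_obs();print(o['clock'],o['eef_pos'],o['tool_rot'],o['grip_width'])
E
```

```text
top [ 0.462 -0.013  1.235]
plate_left 0.56 [192.6 166.3] [0.595 0.194 0.   ]
plate_left 0.31 [132.8 171.8] [0.579 0.406 0.   ]
plate_right 0.6 [278.5 168.9] [ 0.582 -0.109  0.   ]
board 0.91 [238.4 169.8] [0.574 0.03  0.065]
board_center 0.77 [237.6 166.8] [0.584 0.032 0.075]
tin 0.73 [278.9 170. ] [ 0.578 -0.11   0.   ]
tin 0.71 [265.2 171.5] [ 0.573 -0.062  0.   ]
bowl 0.62 [368.  169.4] [ 0.576 -0.425  0.   ]
sauce_bottle 0.81 [130.5 171.5] [0.58  0.414 0.   ]
squeeze_bottle 0.73 [359.1 209.6] [ 0.434 -0.39   0.   ]
scene [1.434 0.574 1.   ]
rack 0.59 [243.5 225.7] [0.58  0.038 0.   ]
plate_left 0.79 [283.9 249.4] [0.597 0.191 0.   ]
plate_right 0.92 [206.3 203.6] [ 0.561 -0.118  0.   ]
plate_right 0.55 [239.8 209. ] [ 0.522 -0.013  0.   ]
board 0.7 [241.  204.8] [0.564 0.018 0.065]
board_center 0.95 [242.4 204.3] [0.569 0.026 0.075]
tin 0.43 [216.6 208.6] [ 0.562 -0.076  0.   ]
bowl 0.66 [242.9 205.2] [ 0.501 -0.015  0.   ]
bowl 0.56 [130.5 175. ] [ 0.587 -0.427  0.   ]
sauce_bottle 0.82 [358.9 275. ] [0.566 0.412 0.   ]
sauce_bottle 0.26 [242.8 206.7] [ 0.508 -0.011  0.   ]
squeeze_bottle 0.68 [168.6 158.7] [ 0.439 -0.379  0.   ]
1.0 [ 0.21831398 -0.4498411   0.19992425] [9.74592135e-01 2.23986984e-01 1.87205883e-05 2.14335488e-05] 0.08556167875319175
```

View pics/top0.png

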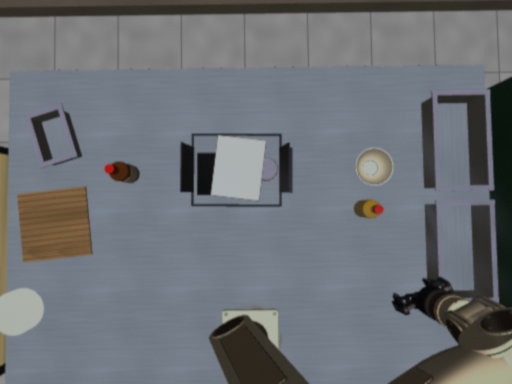

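View pics/scene0.png

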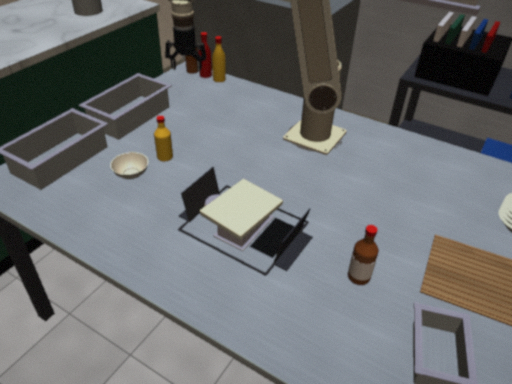

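The top view shows the mat (dark, about 205,173) at the left, +y, end, and the tin (268,170) at the right. The board's corners are near (219,135), (266,141), (257,200) and (211,194). The target is plate_left. Next I'll refine the rack and board poses.

```bash
python3 - <<'E'
from h import *
c=shot('top');im=c['pixels'];g=cv2.cvtColor(im,cv2.COLOR_RGB2GRAY)
sub=g[115:225,165:310]
cv2.imwrite('pics/crop1.png',cv2.resize(cv2.cvtColor(im[115:225,165:310],cv2.COLOR_RGB2BGR),None,fx=5,fy=5,interpolation=cv2.INTER_CUBIC))
m=np.zeros_like(g);m[120:215,185:290]=(g[120:215,185:290]>165)
n,l,s,cen=cv2.connectedComponentsWithStats(m);k=1+np.argmax(s[1:,4])
pts=np.argwhere(l==k)[:,::-1].astype(float)
w=np.array([ray(c,p,.085)[:2] for p in pts]).astype(np.float32)
print('board rect',s[k],cv2.minAreaRect(w),w.mean(0))
# rods: find darkest rows/cols along rack outline, subpixel, at z .008
def dark(line,off):
    b=line.astype(float);i=b.argmin();j=np.arange(max(0,i-2),min(len(b),i+3));wt=np.clip(np.median(b)-b[j],0,None);return off+(wt*j).sum()/wt.sum()
for name,rows in (('far',(128,140)),('near',(200,212))):
    P=[ray(c,(u,dark(g[rows[0]:rows[1],u],rows[0])),.008)[:2] for u in range(196,279,2)]
    P=np.array(P);print(name,np.polyfit(P[:,1],P[:,0],1),P[:,0].std())
for name,cols,rr in (('left',(188,196),list(range(138,142))+list(range(195,204))),('right',(277,286),list(range(137,142))+list(range(196,204)))):
    P=np.array([ray(c,(dark(g[v,cols[0]:cols[1]],cols[0]),v),.004)[:2] for v in rr]);print(name,P.mean(0),np.polyfit(P[:,0],P[:,1],1))
E
```

```text
board rect [ 212  137   53   62 2695] ((0.5807381868362427, 0.031077928841114044), (0.1527537703514099, 0.19254733622074127), 82.46337890625) [0.5804646  0.03079803]
far [0.01954541 0.70505859] 0.001824142949616972
near [0.0231143  0.45612515] 0.0019907422418272524
left [0.54465312 0.19583465] [-0.01186985  0.2022996 ]
right [ 0.55593407 -0.11359079] [-0.01793511 -0.10362005]
```

View pics/crop1.png

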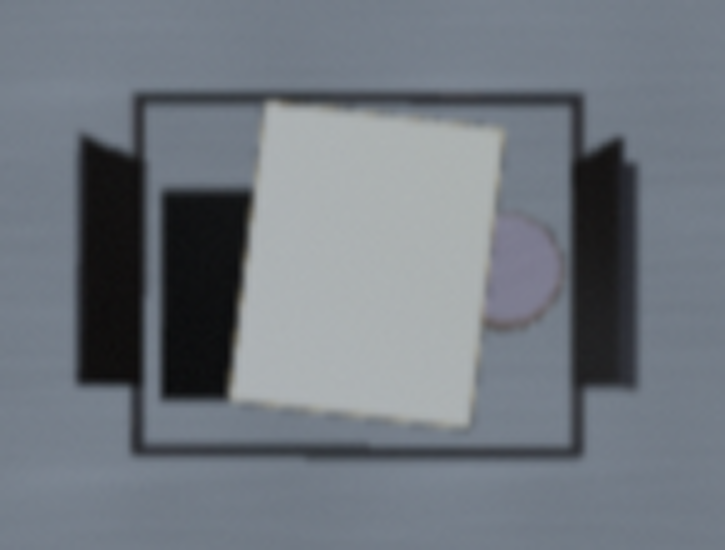

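```bash
python3 -m creep '[0.1,0.1,0.06,1.1,0.085, 0.363,0.355,0.06,1.1,0.085, 0.363,0.355,0.06,1.1,0.085, 0.363,0.355,0.06,1.1,0.085, 0.363,0.355,0.06,1.1,0.085, 0.363,0.355,0.06,1.1,0.085, 0.363,0.355,0.06,1.1,0.085, 0.363,0.355,0.06,1.1,0.085, 0.363,0.355,0.06,1.1,0.085, 0.363,0.355,0.06,1.1,0.085]'
python3 -m creep '[0,0,0,0,0.085,0,0,0,0,0.085,0,0,0,0,0.085]'
```

```text
clock: 1.88
eef_pos: [0.5138, -0.1601, 0.2513]
tool_rot: [0.713, 0.702, 0.0, 0.0]
ft_force: [0.6, -1.2, -1.3]
grip_width: 0.0849
grasp_force: 0.0
clock: 2.13
eef_pos: [0.5123, -0.1617, 0.2506]
tool_rot: [0.714, 0.701, -0.0, -0.0]
ft_force: [-0.6, 0.1, -0.4]
grip_width: 0.0849
grasp_force: 0.0
```

```bash
python3 -m creep '[0.035,0.035,0,0,0.085, 0.07,0.07,-0.02,0,0.085, 0.07,0.07,-0.06,0,0.085, 0.07,0.07,-0.09,0,0.085, 0.07,0.07,-0.12,0,0.085, 0.07,0.07,-0.12,0,0.085]'
python3 - <<'E'
from h import *
shot('scene');c=bot.camera('scene')
cv2.imwrite('pics/s2.png',cv2.resize(cv2.cvtColor(c['pixels'][130:280,140:330],cv2.COLOR_RGB2BGR),None,fx=4,fy=4,interpolation=cv2.INTER_CUBIC))
print(bot.get_obs()['eef_pos'])
E
```

```text
clock: 2.63
eef_pos: [0.5764, -0.0923, 0.1235]
tool_rot: [0.714, 0.7, -0.004, -0.006]
ft_force: [-1.0, -0.1, -0.3]
grip_width: 0.085
grasp_force: 0.0
[ 0.5810101  -0.09319366  0.13061205]
```

View pics/s2.png

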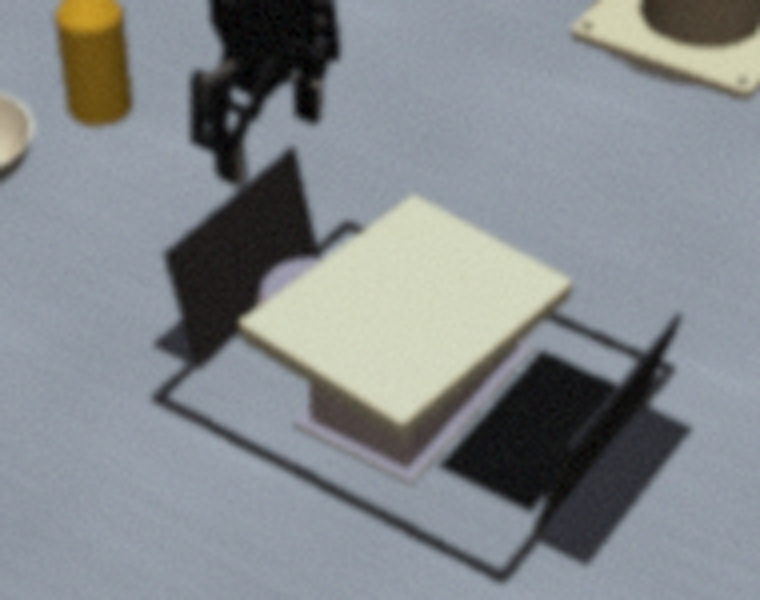

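The crop shows the open gripper behind and above the tin-side plate, with its near fingertip at about pixel (197.5,175.5). The board is clear ahead of it.

```bash
python3 - <<'E'
from h import *
c=bot.camera('scene');print(bot.get_obs()['eef_pos'])
for z in (.115,.125,.13,.14,.15): print(z,proj(c,[.631,-.094,z]),proj(c,[.531,-.094,z]))
E
python3 -m creep '[0,0.002,-0.035,0,0.085, 0,0.002,-0.068,0,0.085, 0,0.002,-0.068,0,0.085]'
```

```text
[ 0.5828272  -0.09340414  0.13270411]
0.115 [197.35981074 191.04025744] [216.83779851 173.74400894]
0.125 [197.18500447 188.47222349] [216.75884778 171.21675088]
0.13 [197.09698043 187.17908496] [216.71910499 169.94456106]
0.14 [196.91967576 184.57434777] [216.63907845 167.38286562]
0.15 [196.74067563 181.94470286] [216.55832245 164.7978194 ]
clock: 3.03
eef_pos: [0.5799, -0.0904, 0.0603]
tool_rot: [0.714, 0.7, -0.002, -0.002]
ft_force: [-0.8, 0.9, -1.0]
grip_width: 0.0853
grasp_force: 0.0
```

```bash
python3 - <<'E'
from h import *
c=bot.camera('scene')
cv2.imwrite('pics/s3.png',cv2.resize(cv2.cvtColor(c['pixels'][150:250,165:290],cv2.COLOR_RGB2BGR),None,fx=6,fy=6,interpolation=cv2.INTER_CUBIC))
print(bot.get_obs()['eef_pos'])
for z in (.05,.06,.075,.09,.1): print(z,proj(c,[.631,-.091,z]),proj(c,[.531,-.091,z]))
for x,y in ((.68,-.062),(.655,.098)): print(proj(c,[x,y,.085]))
E
```

```text
[ 0.58113925 -0.090537    0.06284497]
0.05 [199.24094473 207.52668077] [218.09832773 189.96892094]
0.06 [199.07983171 205.10866089] [218.02708405 187.58265999]
0.075 [198.83537107 201.43974148] [217.91904016 183.96379969]
0.09 [198.58749877 197.71961921] [217.80955711 180.29673558]
0.1 [198.42031978 195.21055986] [217.73575461 177.82476854]
[196.45822961 211.84848024]
[247.25729533 228.23732239]
```

View pics/s3.png

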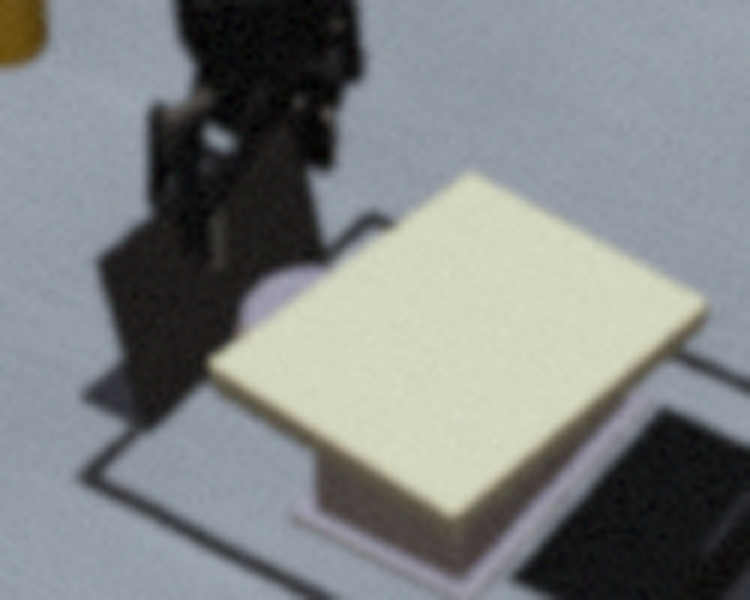

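Measured against the projection, the open tips look 20–30 mm above the TCP. I'll lower a little and push gently while still short of the pan.

```bash
python3 -m creep '[0,0,-0.015,0,0.085, 0,0.01,-0.015,0,0.085, 0,0.02,-0.015,0,0.085, 0,0.028,-0.015,0,0.085, 0,0.036,-0.015,0,0.085, 0.001,0.044,-0.015,0,0.085,0.001,0.052,-0.015,0,0.085,0.001,0.06,-0.015,0,0.085, 0.001,0.066,-0.015,0,0.085, 0.001,0.066,-0.015,0,0.085]'
cat > b.py <<'E'
from h import *
def board(c,z=.085):
    g=cv2.cvtColor(c['pixels'],cv2.COLOR_RGB2GRAY);m=np.zeros_like(g);m[120:225,170:300]=g[120:225,170:300]>160
    m=cv2.morphologyEx(m,cv2.MORPH_OPEN,np.ones((3,3)))
    n,l,s,cen=cv2.connectedComponentsWithStats(m);k=1+np.argmax(s[1:,4])
    w=np.array([ray(c,p,z)[:2] for p in np.argwhere(l==k)[:,::-1]]).astype(np.float32)
    return s[k],cv2.minAreaRect(w),cv2.boxPoints(cv2.minAreaRect(w)).round(3).tolist()
E
python3 - <<'E'
from b import *
c=shot('top');print(*board(c),bot.get_obs()['eef_pos'])
c=shot('scene')
a=cv2.resize(cv2.cvtColor(c['pixels'][130:280,160:330],cv2.COLOR_RGB2BGR),None,fx=4,fy=4,interpolation=cv2.INTER_CUBIC)
cv2.imwrite('pics/s4.png',a)
E
```

```text
clock: 3.92
eef_pos: [0.5835, -0.0223, 0.0479]
tool_rot: [0.713, 0.701, 0.0, -0.0]
ft_force: [0.1, -0.4, -0.1]
grip_width: 0.0849
grasp_force: 0.0
[212 137  21  59 972] ((0.5864875912666321, 0.07674208283424377), (0.05999881029129028, 0.19243605434894562), 82.80615997314453) [[0.4869999885559082, 0.05900000035762787], [0.6779999732971191, 0.03500000014901161], [0.6859999895095825, 0.09399999678134918], [0.4950000047683716, 0.11900000274181366]] [ 0.58350925 -0.02311086  0.04788759]
```

View pics/s4.png

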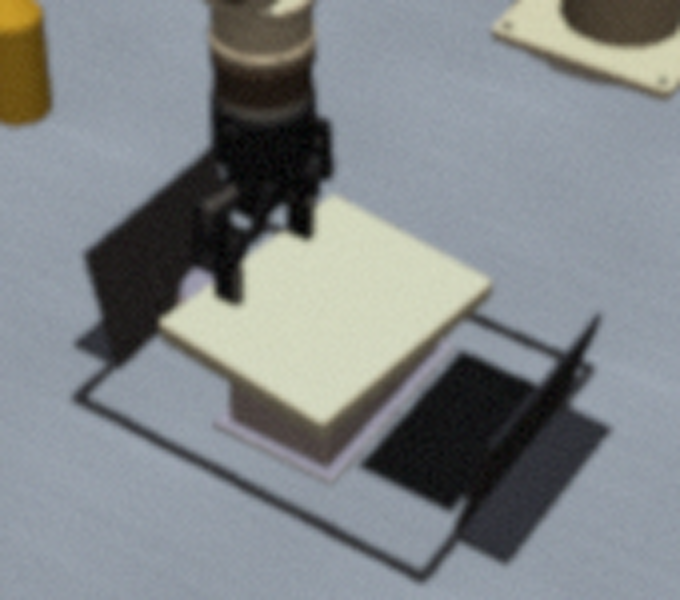

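The fingers passed over the board without moving it. The near tip is at about px (217.5,205), above the board's face. I'll back off, compute the true tip height, and lower further.

```bash
python3 - <<'E'
from h import *
c=bot.camera('scene');print(bot.get_obs()['eef_pos'])
for z in (.06,.075,.085,.09,.1): print(z,proj(c,[.633,-.023,z]),proj(c,[.534,-.023,z]))
E
python3 -m creep '[0,-0.03,0.01,0,0.085, 0,-0.065,0.005,0,0.085, 0,-0.067,0,0,0.085, 0,-0.067,-0.006,0,0.085, 0,-0.067,-0.012,0,0.085, 0,-0.067,-0.012,0,0.085]'
```

```text
[ 0.58352303 -0.02395587  0.04786383]
0.06 [216.9063652  213.93775953] [235.23656846 195.83288459]
0.075 [216.78289598 210.25428254] [235.24250201 192.1955557 ]
0.085 [216.69960795 207.76953758] [235.24650243 189.7432599 ]
0.09 [216.65766721 206.51831263] [235.24851624 188.50877724]
0.1 [216.57318517 203.99794651] [235.25257135 186.0229527 ]
clock: 4.57
eef_pos: [0.582, -0.0902, 0.034]
tool_rot: [0.714, 0.7, -0.001, -0.002]
ft_force: [-0.0, 0.8, -0.5]
grip_width: 0.0848
grasp_force: 0.0
```

```bash
python3 -m creep '[0,0.008,-0.005,0,0.085, 0,0.016,-0.005,0,0.085, 0,0.024,-0.005,0,0.085, 0,0.03,-0.005,0,0.085, 0,0.036,-0.005,0,0.085, 0,0.042,-0.005,0,0.085,0.001,0.048,-0.005,0,0.085,0.001,0.054,-0.005,0,0.085, 0.001,0.06,-0.005,0,0.085, 0.001,0.06,-0.005,0,0.085]'
python3 - <<'E'
from b import *
c=shot('top')
for r in bot.place_of('top','board_center')[:1]: print(r['score'],ray(c,np.array(r['centre'])*[512,384],.075))
g=cv2.cvtColor(c['pixels'],cv2.COLOR_RGB2GRAY)
P=[]
for v in list(range(145,190,3)):
    row=g[v,195:250].astype(int);d=np.diff(row);i=np.argmax(d);P.append(ray(c,(195.5+i,v),.085)[:2])
P=np.array(P);print(P.round(3).tolist(),np.polyfit(P[:,0],P[:,1],1))
E
```

```text
clock: 5.4
eef_pos: [0.5847, -0.0295, 0.0312]
tool_rot: [0.713, 0.701, 0.0, -0.0]
ft_force: [-0.5, -0.4, 0.3]
grip_width: 0.0852
grasp_force: 0.0
0.78 [0.58556514 0.05864937 0.075     ]
[[0.654, -0.002], [0.644, 0.015], [0.635, 0.015], [0.626, 0.141], [0.616, 0.141], [0.607, 0.141], [0.597, 0.141], [0.587, 0.141], [0.577, 0.141], [0.567, 0.141], [0.557, 0.141], [0.547, 0.141], [0.537, 0.141], [0.527, 0.141], [0.518, 0.141]] [-0.86386433  0.62128973]
```

```bash
python3 -m creep '[0,0.006,0,0,0.085, 0,0.012,0,0,0.085, 0,0.018,0,0,0.085, 0,0.022,0,0,0.085, 0,0.026,0,0,0.085, 0.001,0.03,0,0,0.085,0.001,0.034,0,0,0.085,0.001,0.036,0,0,0.085, 0.001,0.036,0,0,0.085, 0.001,0.036,0,0,0.085]'
python3 - <<'E'
from h import *
c=shot('scene')
a=cv2.resize(cv2.cvtColor(c['pixels'][130:280,160:330],cv2.COLOR_RGB2BGR),None,fx=4,fy=4,interpolation=cv2.INTER_CUBIC)
cv2.imwrite('pics/s5.png',a)
E
```

```text
clock: 6.33
eef_pos: [0.5856, 0.006, 0.0309]
tool_rot: [0.714, 0.701, 0.001, -0.0]
ft_force: [-0.6, 0.6, 0.4]
grip_width: 0.0848
grasp_force: 0.0
```

View pics/s5.png

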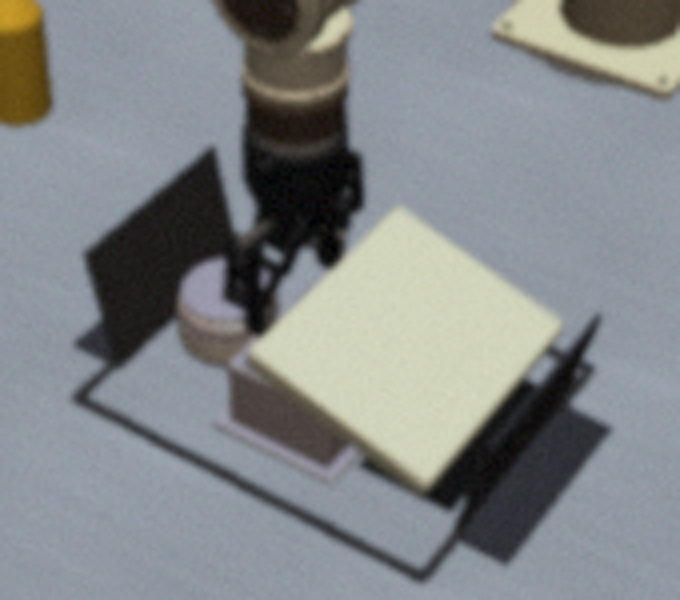

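The board has tipped partway. Its foot (425,490) is down in the gap, and its upper long edge, (250,350) to (400,208), has risen. I'll keep pushing while rising slowly.

```bash
python3 -m creep '[0,0.005,0.002,0,0.085, 0,0.01,0.004,0,0.085, 0,0.015,0.006,0,0.085, 0,0.02,0.008,0,0.085, 0,0.025,0.01,0,0.085, 0.001,0.03,0.012,0,0.085,0.001,0.035,0.014,0,0.085,0.001,0.04,0.016,0,0.085, 0.001,0.04,0.016,0,0.085]'
python3 - <<'E'
from h import *
c=shot('scene')
a=cv2.resize(cv2.cvtColor(c['pixels'][130:280,160:330],cv2.COLOR_RGB2BGR),None,fx=4,fy=4,interpolation=cv2.INTER_CUBIC)
cv2.imwrite('pics/s6.png',a)
E
```

```text
clock: 7.13
eef_pos: [0.587, 0.0462, 0.0475]
tool_rot: [0.713, 0.701, 0.001, 0.0]
ft_force: [0.4, -0.5, -0.6]
grip_width: 0.0849
grasp_force: 0.6
```

View pics/s6.png

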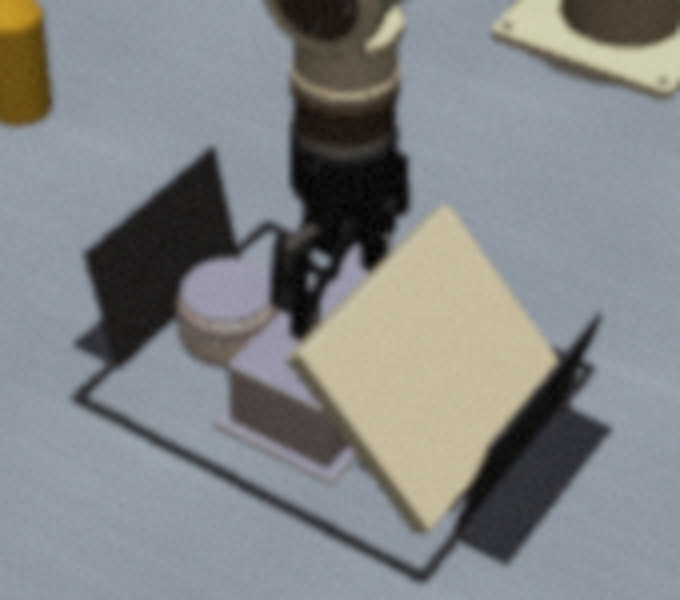

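Board is at about 45° with its foot close to the plate. I'll continue up the arc.

```bash
python3 -m creep '[0,0.007,0.005,0,0.085, 0,0.014,0.01,0,0.085, 0,0.021,0.016,0,0.085, 0,0.028,0.022,0,0.085, 0.001,0.035,0.027,0,0.085, 0.001,0.042,0.032,0,0.085,0.001,0.049,0.037,0,0.085,0.001,0.056,0.042,0,0.085, 0.001,0.063,0.046,0,0.085, 0.001,0.068,0.048,0,0.085]'
python3 - <<'E'
from h import *
c=shot('scene')
a=cv2.resize(cv2.cvtColor(c['pixels'][130:280,160:330],cv2.COLOR_RGB2BGR),None,fx=4,fy=4,interpolation=cv2.INTER_CUBIC)
cv2.imwrite('pics/s7.png',a)
E
```

```text
clock: 8.02
eef_pos: [0.5879, 0.1144, 0.0958]
tool_rot: [0.714, 0.701, 0.001, 0.0]
ft_force: [0.3, -1.2, -0.6]
grip_width: 0.085
grasp_force: 0.2
```

View pics/s7.png

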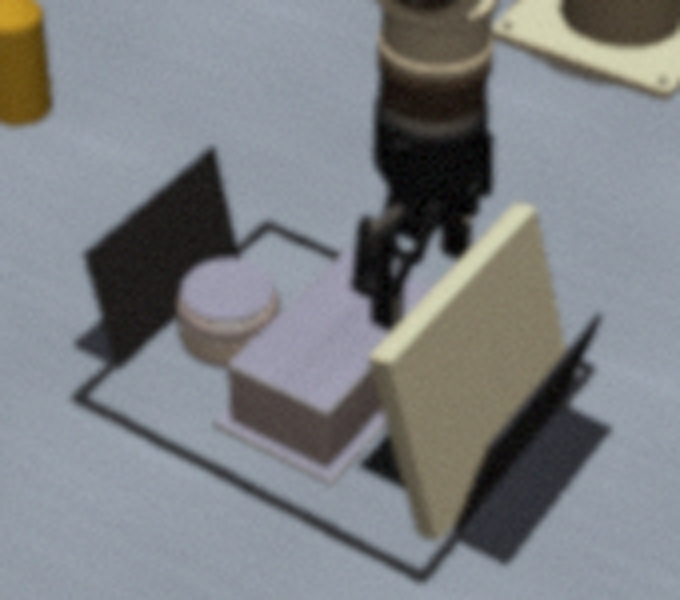

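Board is at about 75° and squarely lined up. I'll push it over onto the plate.

```bash
python3 -m creep '[0,0.007,0.003,0,0.085, 0,0.014,0.005,0,0.085, 0,0.021,0.006,0,0.085, 0,0.028,0.007,0,0.085, 0.001,0.035,0.007,0,0.085, 0.001,0.042,0.007,0,0.085,0.001,0.049,0.007,0,0.085,0.001,0.056,0.007,0,0.085, 0.001,0.062,0.007,0,0.085, 0.001,0.066,0.007,0,0.085]'
python3 - <<'E'
from h import *
for cam in('scene','top'):
    c=shot(cam)
    for th,z in (('board_center',.08),('board',.08),('tin',0)):
        for r in bot.place_of(cam,th)[:1]: print(cam,th,round(r['score'],2),np.array(r['centre'])*[512,384],ray(c,np.array(r['centre'])*[512,384],z).round(3))
    print('expect centre',proj(c,[.581+.0033,.041+.157,.08]))
E
```

```text
clock: 8.9
eef_pos: [0.5885, 0.1801, 0.1018]
tool_rot: [0.714, 0.701, -0.0, -0.0]
ft_force: [0.2, 0.7, 1.1]
grip_width: 0.0851
grasp_force: 0.0
scene board_center 0.77 [287.0784 224.6016] [0.575 0.183 0.08 ]
scene board 0.77 [287.1808 223.6032] [0.572 0.181 0.08 ]
scene tin 0.64 [218.624  209.2032] [ 0.561 -0.069  0.   ]
expect centre [290.30721186 228.51627833]
top board_center 0.72 [279.0912 170.304 ] [ 0.569 -0.105  0.08 ]
top board 0.77 [189.4912 170.9184] [0.572 0.191 0.08 ]
top tin 0.65 [260.3008 169.4976] [ 0.581 -0.045  0.   ]
expect centre [187.4182203  167.14262735]
```

```bash
python3 -m creep '[0,-0.02,0.02,0,0.085, -0.005,-0.047,0.06,0,0.085, -0.005,-0.047,0.09,0,0.085, -0.005,-0.047,0.09,0,0.085]'
python3 - <<'E'
from h import *
print(bot.get_obs()['joint_pos'])
c=shot('top');K=c['pixels'][115:225,150:310]
cv2.imwrite('pics/t8.png',np.vstack([cv2.resize(cv2.cvtColor(K,cv2.COLOR_RGB2BGR),None,fx=4,fy=4,interpolation=cv2.INTER_CUBIC)]))
g=cv2.cvtColor(c['pixels'],cv2.COLOR_RGB2GRAY)
for v in range(140,200,6): print(v,g[v,175:205].tolist())
E
```

```text
clock: 9.63
eef_pos: [0.5874, 0.131, 0.2002]
tool_rot: [0.715, 0.699, 0.005, 0.004]
ft_force: [1.4, 1.1, 2.0]
grip_width: 0.0848
grasp_force: 0.0
[ 2.19655469e-01  4.35432125e-01  2.83123280e-01  1.40544912e+00
 -3.45667041e-04  1.81222474e+00]
140 [156, 155, 154, 154, 151, 142, 130, 156, 166, 167, 151, 103, 109, 155, 168, 166, 149, 98, 81, 99, 63, 25, 19, 33, 67, 82, 52, 27, 52, 96]
146 [163, 164, 165, 164, 162, 161, 155, 151, 160, 167, 167, 156, 113, 96, 148, 166, 168, 160, 123, 67, 53, 65, 51, 30, 30, 69, 102, 90, 74, 49]
152 [164, 163, 165, 163, 160, 157, 152, 150, 146, 146, 162, 168, 165, 141, 96, 122, 159, 167, 164, 144, 82, 44, 40, 42, 40, 41, 39, 41, 42, 37]
158 [163, 160, 158, 155, 153, 152, 148, 144, 141, 134, 132, 153, 164, 165, 152, 110, 94, 143, 162, 162, 154, 118, 64, 41, 39, 39, 41, 42, 44, 43]
164 [166, 165, 165, 164, 162, 161, 160, 157, 156, 153, 149, 144, 140, 145, 151, 149, 135, 90, 87, 130, 145, 143, 132, 93, 54, 40, 40, 37, 26, 15]
170 [166, 167, 166, 166, 167, 167, 166, 164, 163, 162, 160, 158, 156, 153, 150, 145, 139, 133, 126, 116, 108, 100, 97, 99, 96, 74, 48, 39, 37, 28]
176 [167, 168, 167, 167, 168, 168, 167, 167, 167, 166, 166, 165, 163, 161, 160, 158, 154, 152, 146, 141, 134, 124, 114, 102, 91, 75, 61, 47, 38, 27]
182 [168, 167, 167, 167, 168, 168, 167, 167, 167, 166, 167, 166, 167, 166, 166, 164, 162, 160, 158, 155, 152, 147, 141, 132, 122, 110, 97, 81, 64, 49]
188 [167, 168, 166, 167, 168, 167, 167, 167, 167, 167, 168, 167, 167, 167, 167, 167, 167, 167, 165, 163, 160, 159, 155, 152, 145, 137, 128, 116, 101, 86]
194 [167, 167, 167, 167, 168, 168, 168, 167, 167, 168, 167, 167, 167, 167, 168, 167, 168, 167, 167, 167, 166, 164, 163, 160, 157, 153, 148, 140, 131, 120]
```

```bash
python3 -m creep '[0,-0.03,0.06,1.57,0.03, 0,-0.03,0.06,1.57,0.03, 0,-0.03,0.06,1.57,0.03, 0,-0.03,0.06,1.57,0.03, 0,-0.03,0.06,1.57,0.03, 0,-0.03,0.06,1.57,0.03, 0,-0.03,0.06,1.57,0.03, 0,-0.03,0.06,1.57,0.03, 0,-0.03,0.06,1.57,0.03, 0,-0.03,0.06,1.57,0.03]'
python3 -m creep '[0,0,0,0.35,0.03, 0,0,0,0.35,0.03, 0,0,0,0.35,0.03,0,0,0,0.35,0.03,0,0,0,0.35,0.03]'
python3 - <<'E'
from h import *
print(bot.get_obs()['joint_pos'])
c=shot('scene');cv2.imwrite('pics/s8.png',cv2.resize(cv2.cvtColor(c['pixels'][110:280,160:330],cv2.COLOR_RGB2BGR),None,fx=3.5,fy=3.5,interpolation=cv2.INTER_CUBIC))
E
```

```text
clock: 10.52
eef_pos: [0.5832, 0.1021, 0.2508]
tool_rot: [0.166, 0.986, -0.0, -0.001]
ft_force: [1.0, 0.1, 0.3]
grip_width: 0.0297
grasp_force: 0.0
clock: 10.93
eef_pos: [0.5833, 0.1021, 0.2512]
tool_rot: [-0.004, 1.0, -0.0, -0.001]
ft_force: [-0.1, -0.5, 0.7]
grip_width: 0.03
grasp_force: 0.0
[1.73307140e-01 4.20244687e-01 3.90551768e-01 1.54237131e+00
 6.02232728e-05 1.65676484e-01]
```

View pics/s8.png

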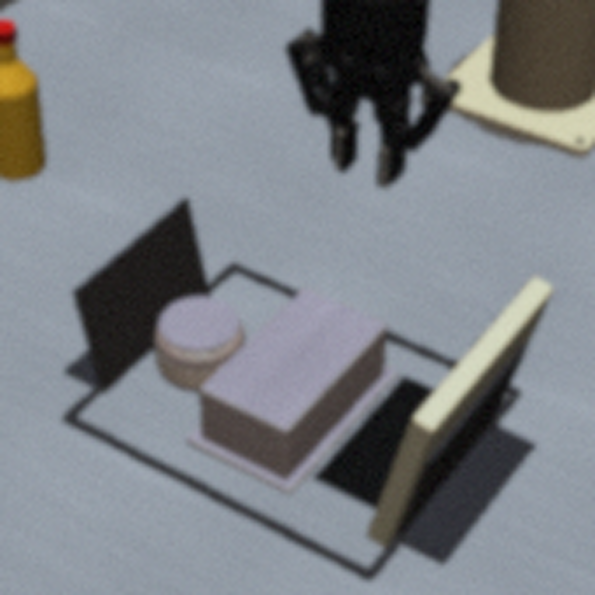

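The board stands squarely against the left plate, with its end face running from (370,538) to (415,425) in the crop. The last picture is used, so I'll measure lean and foot position by code with the arm moved clear.

```bash
python3 -m creep '[-0.04,-0.04,0,0,0.03, -0.08,-0.08,0,0,0.03, -0.12,-0.12,0,0,0.03, -0.16,-0.16,0,0,0.03, -0.2,-0.2,0,0,0.03,-0.2,-0.2,0,0,0.03,-0.2,-0.2,0,0,0.03]' | head -2
cat > fit.py <<'E'
from h import *
from scipy.optimize import least_squares,minimize
def corners(p):
    xc,yf,a,yaw=p   # centre x, y of plate-side foot edge, lean, yaw ; a outward(+y)
    o=np.array([xc,yf,.001 if False else 0.]);ux=np.array([np.cos(yaw),np.sin(yaw),0]);uy=np.array([-np.sin(yaw),np.cos(yaw),0])
    up=np.cos(a)*np.array([0,0,1])+np.sin(a)*uy; n=np.cos(a)*uy-np.sin(a)*np.array([0,0,1])
    o=o+np.array([0,0,20*np.sin(a)/1000]) # lower corner: plate-side foot edge is lowest when leaning outward
    o[2]=.02*np.sin(a)*0
    return [o+s*.1*ux+h*.16*up-d*.02*n for s in(-1,1) for h in(0,1) for d in(0,1)]
def hull(c,P): return cv2.convexHull(np.array([proj(c,q) for q in P],np.float32))
def cost(p,obs):
    t=0
    for c,m,box in obs:
        S=8;u0,v0,u1,v1=box
        M=np.zeros(((v1-v0)*S,(u1-u0)*S),np.uint8)
        idx=[(1,1,0),(1,1,1),(1,0,0),(1,0,1),(0,1,0),(0,1,1)]
        P=corners(p);g=lambda s,h,d:P[s*4+h*2+d]
        for f in ([(0,1,0),(1,1,0),(1,1,1),(0,1,1)],[(1,0,0),(1,1,0),(1,1,1),(1,0,1)]):
            if box is obs[0][2] or f[0]==(0,1,0):
                q=np.array([(proj(c,g(*k))-[u0,v0]+.5)*S for k in f]);cv2.fillPoly(M,[q.round().astype(np.int32)],255)
        M=cv2.resize(M,(u1-u0,v1-v0),interpolation=cv2.INTER_AREA)/255.
        t+=((cv2.GaussianBlur(M,(0,0),.7)-m)**2).sum()
    return t
E
python3 - <<'E'
from fit import *
obs=[]
for cam,box in(('scene',(255,180,325,275)),('top',(165,125,205,215))):
    c=shot(cam);u0,v0,u1,v1=box
    im=c['pixels'][v0:v1,u0:u1].astype(float)
    # cream vs bluish: r-b
    f=im[:,:,0]-im[:,:,2];print(cam,np.percentile(f,[5,25,50,75,95,99]))
    np.save('f_%s.npy'%cam,f)
    cv2.imwrite('pics/m_%s.png'%cam,cv2.resize(np.clip(f*2+100,0,255).astype(np.uint8),None,fx=6,fy=6))
    th=c;pts=corners([.582,.191,.2094,-.02]);print([proj(c,q).round(1).tolist() for q in pts])
    r=(f>5).astype(int)
    for v in range(0,v1-v0,8):
        w=np.flatnonzero(r[v]); print(v0+v,(u0+w[[0,-1]]).tolist() if len(w) else None,len(w),end=' ')
E
```

```text
clock: 11.57
eef_pos: [0.3812, -0.0991, 0.2519]
scene [-20. -19. -16.  -2.  20.  23.]
[[302.5, 226.6], [297.1, 223.1], [318.0, 192.2], [312.1, 188.6], [268.8, 268.0], [263.0, 264.0], [282.8, 233.8], [276.4, 229.6]]
180 None 0 188 None 0 196 [306, 315] 10 204 [299, 311] 13 212 [262, 305] 21 220 [255, 298] 24 228 [255, 291] 17 236 [274, 285] 12 244 [271, 284] 12 252 [268, 278] 11 260 [266, 274] 9 268 None 0 top [-21. -20. -10.  14.  16.  18.]
[[193.2, 198.4], [198.6, 198.4], [173.9, 197.6], [180.0, 197.7], [193.9, 142.0], [199.2, 141.8], [174.8, 133.1], [180.9, 132.8]]
125 None 0 133 None 0 141 [177, 193] 17 149 [176, 198] 23 157 [176, 199] 24 165 [175, 198] 24 173 [176, 198] 23 181 [176, 198] 23 189 [175, 198] 24 197 [175, 197] 23 205 None 0 213 None 0
```

```bash
cat > m.py <<'E'
from fit import *
c=shot('top');im=c['pixels'].astype(float);f=cv2.GaussianBlur(im[:,:,0]-im[:,:,2],(0,0),.6)
L=[];R=[]
def cross(seg,up):
    h=(seg.min()+seg.max())/2
    for i in range(len(seg)-1):
        a,b=seg[i],seg[i+1]
        if (a<h<=b) if up else (a>=h>b): return i+(h-a)/(b-a)
for v in range(146,196,3):
    a=cross(f[v,170:182],True);b=cross(f[v,190:204],False)
    if a is not None: L.append((170+a,v))
    if b is not None: R.append((190+b,v))
LW=np.array([ray(c,p,.152)[:2] for p in L]);RW=np.array([ray(c,p,.004)[:2] for p in R])
for n,W in(('top outer z.152',LW),('foot inner z.004',RW)):
    k=np.polyfit(W[:,0]-.581,W[:,1],1);print(n,'slope,y@x=.581',k.round(4),'sd',(W[:,1]-np.polyval(k,W[:,0]-.581)).std().round(4))
print('home expectation top outer',.041+.150+.0325,'foot inner',.041+.1304)
c=shot('scene');im=c['pixels'].astype(float);f=cv2.GaussianBlur(im[:,:,0]-im[:,:,2],(0,0),.6)
E=[]
for v in range(236,261,2):
    u0=int(276-(v-230)*.39)-7;a=cross(f[v,u0:u0+13],True)
    if a is not None:E.append((u0+a,v))
E=np.array(E);
res=least_squares(lambda p:[np.cross(proj(c,[.681,p[0]+.16*np.sin(p[1]),.16*np.cos(p[1])])-(q:=proj(c,[.681,p[0],.004])),e-q)/40 for e in E],[.171,.2])
print('scene inner edge: foot y, lean deg',res.x[0].round(4),np.degrees(res.x[1]).round(2))
# end plates: foot nets
for cam in('scene','top'):
    c=shot(cam)
    for t in('plate_left','plate_right'):
        for r in bot.place_of(cam,t)[:2]: print(cam,t,round(r['score'],2),ray(c,np.array(r['centre'])*[512,384],0).round(3))
E
python3 m.py 2>/dev/null
```

```text
top outer z.152 slope,y@x=.581 [-0.009   0.2245] sd 0.0002
foot inner z.004 slope,y@x=.581 [-0.0132  0.1718] sd 0.0004
home expectation top outer 0.2235 foot inner 0.1714
scene inner edge: foot y, lean deg 0.1707 11.06
scene plate_left 0.57 [0.573 0.185 0.   ]
top plate_right 0.93 [ 0.568 -0.113  0.   ]
```

```bash
python3 -c "
from workcell import bot
print(bot.job_done())"
```

```text
the job is handed in; nothing more can be done
None
```

I handed the job in with the board on its long edge, leaning about 11–12° against the free (+y) plate; by camera its foot is within about 1 mm of home. I did no separate foot push, and the arm never touched the tin, bowl or bottles; the result call gave no verdict.

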